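# Shim the rocking gel tank

## Task

The gel tank on the bench rocks because one of its four feet, at the corner where the grey wedge lies ready, is too short. With the fingertips, push the wedge thin end first along the bench under that short foot until it is snug and carries the foot and the tank is still level, then press down on the lid over that corner to make sure that it no longer rocks, and take the hand away. Do not pick up or tip the wedge or the tank, do not shove the tank out of its place, and leave the tube rack, the beaker and the tip box alone.

Things in the scene. Friction and masses are not known exactly. Their poses are not given: they have to be found in the camera images.
- tank: Clear box, flat lid, 150 (x) x 220 (y) x 64 mm high, 0.9 kg, loose. Origin at bench level under its centre; x points away from the robot, z up. Case underside 16 mm above the bench. Three rubber feet (friction 1) 18 mm across, 16 mm high at (-59,-94), (59,-94), (59,94) mm; short foot at (-59,94). A heavy dark block inside its +x side keeps it level. Two pins stand 14 mm above the lid's +x edge.
- short_foot (a point): Lowest point of the short foot: a ball-ended steel stub of 9 mm radius, 16 mm inboard of the case's edges at the tank's (-x,+y) corner (towards the robot, on its left), hanging 8 mm above the bench. About 2.5 to 3.5 N pressed on the lid above it tips the corner down while nothing is under it.
- press_spot (a point): Centre of the round grey thumb mark (28 mm across, flat) on top of the lid at the corner over the short foot, 64 mm above the bench; in the tank's frame (-52, 85, 64) mm.
- wedge: Grey plastic wedge, 90 x 40 mm, 50 g, flat on the bench before the short foot. Origin on its underside at mid-length; x points to the thin end. Thickness 2 mm at the thin end (x = +45 mm), 10 at the origin, 18 at the square back (x = -45 mm). The foot first touches when above x = about +10 mm; each 5.6 mm more lifts the corner 1 mm. Stays where left by friction, about 0.6.
- tube_rack: White microtube rack, 70 x 200 x 42 mm with a few tubes up to 60 mm high, beside the tank on its +y side. Origin under its centre. Not to be moved.
- beaker: Small translucent plastic beaker, 64 mm across, 70 mm high, on the robot's side of the tank. Origin under its centre. Not to be moved.
- tip_box: Translucent pipette tip box, 88 x 123 x 85 mm, beside the tank on its -y side. Origin under its centre. Not to be moved.
Things that resemble listed ones, but are neither listed nor needed, are in the scene too. Several things have the shape of the wedge; the one meant has the colours described above.

How it is judged:
By the outcome, as a careful person would: the job done as asked, in the order asked, and still so for the second after the job is handed in, with the robot touching nothing.
It also fails if it takes over 54 s, if anything falls off the work surface, if the arm or the gripper's body presses on something with over 40 N, if the wrist force passes 120 N, or if a joint passes its speed limit or range.

## Robot

A 6-joint arm with a two-finger parallel gripper is mounted at the origin on the work surface. World frame = base frame: x ahead of the robot, y to its left, z up, the work surface at z = 0. Lengths are in m, angles in rad, forces in N, time in s.
With the tool pointing down it reaches from about 0.35 to 0.975 m from the base axis. Payload 4.9 kg.
Tool frame: the origin (TCP) lies between the finger pads; the fingertips stand 14 mm ahead of it and the grasp point (between the pads) lies 5 mm behind it (manip.finger_overhang is the distance from the TCP to the fingertips, in m); z points along the fingers, y is the line along which they close (so a half turn about z gives the same grasp; the last joint's range is limited). The gripper opens to 85 mm and grips with 20 to 120 N. Pads are 22 mm wide; open, the fingers measure 114 mm over their backs; the gripper's body (76 mm by 85 mm) begins 54 mm behind the grasp point. The pads swing forward as they close: fully open they stand 13 mm farther back than shut.
Start: joints at [-1.369, 0.053, 1.613, -0, 1.476, -0.119], TCP at [0.197, -0.593, 0.245] pointing down, gripper open.
Joint ranges: [-3.01, 3.01], [-1.01, 2.22], [0.06, 2.58], [-1.02, 4.17], [0.09, 2.62], [-3.14, 3.14]. Speed limits (rad/s): [2.57, 2.57, 3.14, 3.14, 3.14, 3.14].

## Interface

Orientations are given as a unit quaternion [w, x, y, z].
In Python, from plant import manip, grab_frame gives the robot as it stands.
- The arm moves only by the tool servo_tool, never from a script. Its argument "deltas" is a list that holds one entry, the list of rows, each a list of 5 numbers: the opening in per cent of the stroke, from 0 (shut) to 100 (fully open), then the shift along the world's x, y, z in m, then the turn about the world's z in degrees. A call has exactly 8 rows; each row shifts and turns the commanded pose from where the row before left it; what a row does not reach is not made up. A row lasts 1/10 s, in which the tool goes at most 50 mm and 8.59 degrees, less where a joint would pass 70% of its speed; a pose out of reach is approached as far as the arm can. A call is refused whole if a number of a shift passes 0.05 or a number of a turn 8.59, either way. A call with a gripper value outside its range is refused whole. The fingers move at their own pace and stop on an object; the grip force is fixed at half the most. Time passes only in rows, so rows that do not move let the fingers close, or fill a call up. It gives the time, the measured TCP pose, the force, the opening and the grip force at its end, in the units of the state.
- manip.state(): the state, without advancing time (a new reading comes with each control period).
- grab_frame(name): name is "scene" or "top"; returns a dict with "pixels" (384x512x3 uint8, red, green, blue), "z_map" (384x512 float32, m along the optical axis (not along the pixel's ray), 0 where there is no reading), "fx", "fy", "cx", "cy" (pixels), "rvec" (rotation vector, rad) and "tvec" (3), from world to camera coordinates, as OpenCV has them. Camera axes: x right, y down, z forward; pixel columns grow to the right and rows downward; lengths in m; the calibration is good to about 2 mm. A picture is of the moment at which its call begins.
- manip.job_done(): hands the job in; it is judged then, once.
The state is a dict: "time": time; "joint_pos": joint angles; "joint_vel": joint speeds; "joint_efforts": joint torques, N m; "tool_pos": TCP position; "tool_rot": TCP orientation; "contact_force": force on the tool from outside, world axes, zero at the start; "ft_torque": the same for the moment, N m; "gripper_width": opening from 0.0 (shut) to 1.0 (fully open); "grasp_force": force on a finger pad.
Only numpy, scipy, OpenCV 4.12 (cv2) and the standard library are available. Lean on these libraries where they do the work, as an engineer would, in place of code of your own. Each camera call takes 0.05 s, during which the arm holds its last target. There are 200 camera calls.

## Working session

There is one attempt and no reset: what is moved stays moved. The work goes in short steps, Python scripts to look and compute and a tool call to move; the robot and the scene stay as the last step left them, time stands still between calls to the robot, and variables do not carry over. Pictures are saved under pics/ and viewed, at most 10 in all, crops included, and the job is handed in when it is done.

Besides the shell and the picture viewer there is one more tool, called after "Emit:" by a JSON object that holds its "api" and its "payload". servo_tool: Moves the arm, as the interface text tells. Its arguments: {"type":"object","properties":{"deltas":{"type":"array"}},"required":["deltas"]}

```bash
mkdir -p pics; cat > h.py <<'E'
import numpy as np,cv2
from plant import manip,grab_frame
def save(f,n): cv2.imwrite('pics/'+n,f['pixels'][:,:,::-1])
def cam(f):
    R=cv2.Rodrigues(np.array(f['rvec'],float))[0]; return R,np.array(f['tvec'],float).ravel()
def onplane(f,u,v,z):
    R,t=cam(f); d=R.T@np.array([(u-f['cx'])/f['fx'],(v-f['cy'])/f['fy'],1.]); o=-R.T@t
    return o+d*(z-o[2])/d[2]
def world(f):
    R,t=cam(f); v,u=np.mgrid[:384,:512]; Z=f['z_map']
    P=np.stack([(u-f['cx'])/f['fx']*Z,(v-f['cy'])/f['fy']*Z,Z],-1)
    return (P-t)@R
def proj(f,p):
    return cv2.projectPoints(np.array(p,float).reshape(-1,1,3),np.array(f['rvec'],float),np.array(f['tvec'],float),np.array([[f['fx'],0,f['cx']],[0,f['fy'],f['cy']],[0,0,1.]]),None)[0].reshape(-1,2)
E
python3 - <<'E'
from h import *
a=grab_frame('scene');b=grab_frame('top')
im=np.hstack([a['pixels'],b['pixels']]);np.savez('f0.npz',a=a['z_map'])
import pickle;pickle.dump((a,b),open('f0.pkl','wb'))
save(a,'s0.png');save(b,'t0.png')
for f in(a,b):
  R,t=cam(f);print(-R.T@t,R[2],f['fx'])
print(manip.state(),manip.finger_overhang)
E
```

```text
[ 1.3298362  -0.04311693  0.70917214] [-0.76353049  0.06319331 -0.64267238] 420.7898558394809
[0.5363956  0.02768244 0.85152417] [ 0.0749337  -0.04485311 -0.99617927] 346.39524416567355
{'time': 0.1, 'joint_pos': array([-1.36900736e+00,  5.32911780e-02,  1.61415701e+00,  8.11577360e-06,
        1.47601280e+00, -1.18960782e-01]), 'joint_vel': array([-0.00289973, -0.00123092, -0.00397291, -0.00059135, -0.0011461 ,
        0.00046084]), 'joint_efforts': array([ 6.17599635e-04, -3.94908607e+01, -3.71361673e+01, -1.18907706e-04,
        3.94296556e-03,  5.03104076e-06]), 'tool_pos': array([ 0.19696538, -0.59258235,  0.24418554]), 'tool_rot': array([-9.33536941e-04,  9.87167121e-01,  1.59687831e-01, -3.46409274e-05]), 'contact_force': array([-0.46255182,  0.4731451 ,  0.26041213]), 'ft_torque': array([0.01661508, 0.00352541, 0.00327325]), 'grasp_force': 0.0, 'gripper_width': 1.0002129417648777} 0.014
```

View pics/s0.png

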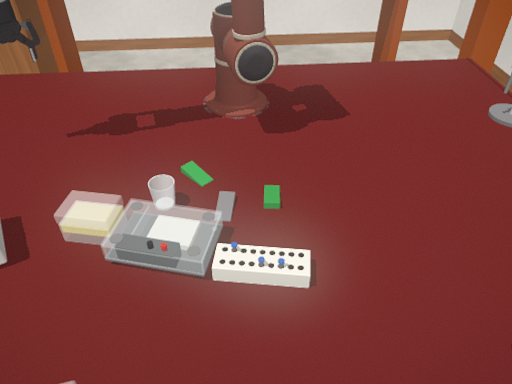

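View pics/t0.png

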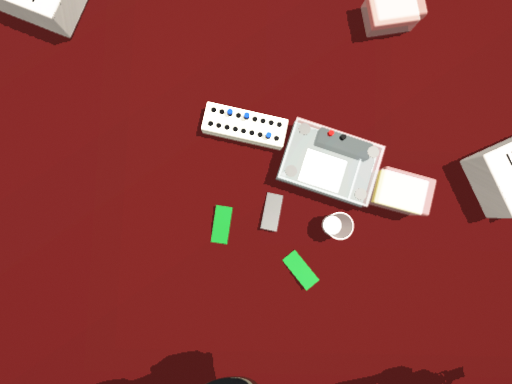

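The scene view shows the tank at about (165,235), with the grey wedge at (226,206) and green wedges at (197,173) and (272,197). In the top view the tank is at (331,162), its near-left corner at about (278,180). The grey wedge at (272,212) points at that corner. The green look-alikes are at (222,225) and (301,270), the beaker at (338,226), the rack at (245,125) and the tip box at (403,192). Only the grey one fits the description, and I'll confirm it in a crop.

```bash
python3 - <<'E'
from h import *
import pickle
a,b=pickle.load(open('f0.pkl','rb'))
c=b['pixels'][105:245,195:395]; cv2.imwrite('pics/t0c.png',cv2.resize(c[:,:,::-1],None,fx=4,fy=4,interpolation=cv2.INTER_CUBIC))
p=b['pixels'].astype(int);W=world(b)
grey=(p.max(2)-p.min(2)<40)&(p.max(2)>70)
m=np.zeros((384,512),np.uint8);m[185:240,255:290]=grey[185:240,255:290]
n,l,s,_=cv2.connectedComponentsWithStats(m);k=1+s[1:,4].argmax();m=(l==k)
print(s[k]); P=W[m];print('wedge z',P[:,2].min(),P[:,2].max())
r=cv2.minAreaRect(P[:,:2].astype(np.float32)*1000);print('wedge rect',r,cv2.boxPoints(r))
A=np.c_[P[:,:2],np.ones(len(P))];q=np.linalg.lstsq(A,P[:,2],rcond=None)[0];print('plane',q)
# slab by depth: lid
for u,v in [(285,165),(300,130),(331,162),(340,180),(290,172),(360,190)]:
    print(u,v,W[v,u].round(3),p[v,u])
for nme,(u0,v0,u1,v1) in dict(rack=(195,95,295,155),beaker=(318,205,360,245),box=(370,160,440,220)).items():
    Q=W[v0:v1,u0:u1].reshape(-1,3);Q=Q[(Q[:,2]>.03)];
    if len(Q): rr=cv2.minAreaRect(Q[:,:2].astype(np.float32)*1000);print(nme,rr,Q[:,2].max(),Q.min(0),Q.max(0))
E
```

```text
[260 192  23  40 624]
wedge z -0.0033768706380911825 0.8515241713298253
wedge rect ((556.25732421875, -26.36227035522461), (97.75495147705078, 92.01315307617188), 78.26869201660156) [[501.27383  -64.864624]
 [591.36505  -83.57295 ]
 [611.24084   12.140083]
 [521.1496    30.848412]]
plane [-0.06827075  0.72537023  0.08796658]
285 165 [ 0.657 -0.078  0.067] [221 226 221]
300 130 [ 0.741 -0.112  0.062] [214 210 204]
331 162 [ 0.668 -0.185  0.065] [255 255 255]
340 180 [ 0.627 -0.207  0.063] [255 255 255]
290 172 [ 0.641 -0.09   0.065] [218 216 209]
360 190 [ 0.605 -0.254  0.063] [228 227 221]
rack ((664.3486938476562, 21.080490112304688), (227.89544677734375, 254.006591796875), 79.46479797363281) 0.8515241713298253 [ 0.5363956  -0.10160294  0.03019245] [0.80887017 0.1203809  0.85152417]
beaker ((517.490478515625, -120.4560546875), (73.21149444580078, 289.5682067871094), 6.91608190536499) 0.8515241713298253 [ 0.49135837 -0.25980559  0.03027346] [0.57117821 0.02768244 0.85152417]
box ((608.7503662109375, -196.2572784423828), (129.42108154296875, 452.5340576171875), 1.9454838037490845) 0.8515241713298253 [ 0.5363956  -0.42180277  0.030433  ] [0.67669229 0.02768244 0.85152417]
```

View pics/t0c.png

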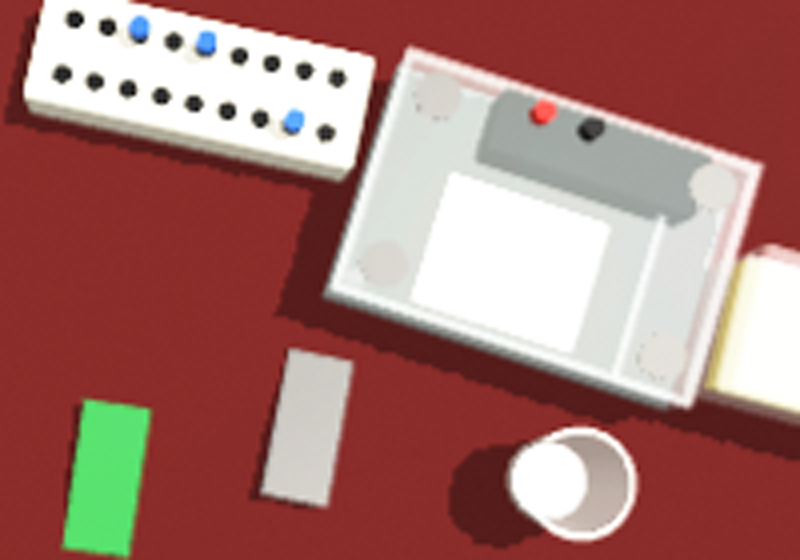

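The crop confirms it. The grey wedge (crop (307,428), full image (272,212)) lies before the tank's near-left corner, and that corner's thumb mark is at crop (383,262). The other wedge shapes are green, so they are out.

```bash
python3 - <<'E'
from h import *
import pickle
a,b=pickle.load(open('f0.pkl','rb'))
W=world(b);p=b['pixels'].astype(int)
C=[(327,295),(408,50),(762,165),(690,407)]  # NL FL FR NR
Pw=np.array([onplane(b,195+u/4-.375,105+v/4-.375,.064)[:2] for u,v in C])
print('lid',(Pw*1e3).round(1), [np.linalg.norm(Pw[i]-Pw[i-1]).round(4) for i in range(4)])
M=np.array([[-75,110],[75,110],[75,-110],[-75,-110]],float)
c=Pw.mean(0);D=(Pw-c)*1e3
th=np.arctan2((M[:,0]*D[:,1]-M[:,1]*D[:,0]).sum(),(M*D).sum())
R=np.array([[np.cos(th),-np.sin(th)],[np.sin(th),np.cos(th)]])
print('tank',c*1e3,np.degrees(th),'foot',c*1e3+R@[-59,94],'press',c*1e3+R@[-52,85],'corner',c*1e3+R@[-75,110])
print('mark',onplane(b,195+383/4-.4,105+262/4-.4,.064)*1e3)
for n,f,box in(('top',b,(255,185,290,240)),('scene',a,(214,188,238,224))):
  q=f['pixels'].astype(int);u0,v0,u1,v1=box
  m=np.zeros((384,512),np.uint8);m[v0:v1,u0:u1]=((q.max(2)-q.min(2)<45)&(q.max(2)>70))[v0:v1,u0:u1]
  k,l,s,_=cv2.connectedComponentsWithStats(m);k=1+s[1:,4].argmax();Ww=world(f)
  mm=(l==k)&(f['z_map']>0);P=Ww[mm];P=P[P[:,2]<.03];r=cv2.minAreaRect(P[:,:2].astype(np.float32)*1e3);print(n,s[k],r);print(cv2.boxPoints(r).round(1))
  A=np.c_[P[:,:2],np.ones(len(P))];print('grad',np.linalg.lstsq(A,P[:,2],rcond=None)[0],P[:,2].min(),P[:,2].max())
# wedge corners top crop: thin-left,thin-right,back-right,back-left
for (u,v),z in zip([(290,348),(353,360),(327,507),(261,494)],(.002,.002,.018,.018)): print((onplane(b,195+u/4-.375,105+v/4-.375,z)*1e3).round(1))
Z=b['z_map']>0
for nme,(u0,v0,u1,v1) in dict(rack=(195,95,291,155),beaker=(318,208,360,245),box=(375,160,440,220)).items():
    Q=W[v0:v1,u0:u1][Z[v0:v1,u0:u1]];Q=Q[Q[:,2]>.03]
    rr=cv2.minAreaRect(Q[:,:2].astype(np.float32)*1000);print(nme,rr,cv2.boxPoints(rr).round())
E
```

```text
lid [[ 625.8  -59. ]
 [ 770.9 -103.3]
 [ 710.6 -313.5]
 [ 567.4 -270.9]] [np.float64(0.2197), np.float64(0.1517), np.float64(0.2187), np.float64(0.1494)]
tank [ 668.66541907 -186.66356541] -16.045999310683428 foot [637.94650008 -80.01766527] press [642.18609968 -90.60188915] corner [626.99240267 -60.21847968]
mark [645.96078325 -90.9119463   64.        ]
top [260 192  23  40 632] ((550.3236694335938, -54.955223083496094), (42.1723518371582, 92.27442169189453), 79.94332885742188)
[[501.2 -67.7]
 [592.1 -83.8]
 [599.4 -42.2]
 [508.6 -26.1]]
grad [-0.14671367  0.01834688  0.09168987] -0.0033768706380911825 0.02076675770316314
scene [214 191  23  33 574] ((560.7924194335938, -55.77552032470703), (44.639835357666016, 138.0928955078125), 77.27796173095703)
[[488.5 -62.3]
 [623.2 -92.8]
 [633.1 -49.2]
 [498.4 -18.8]]
grad [-0.16421119 -0.10097535  0.09714553] -0.00017139047241650346 0.028989417055242314
[599.2 -43.7   2. ]
[593.  -82.8   2. ]
[503.  -66.9  18. ]
[509.8 -27.   18. ]
rack ((746.2982788085938, 10.070053100585938), (220.00860595703125, 90.2197494506836), 78.76874542236328) [[ 681.  -89.]
 [ 769. -107.]
 [ 812.  109.]
 [ 723.  127.]]
beaker ((522.9716796875, -204.43856811523438), (62.29133605957031, 62.232215881347656), 72.4295654296875) [[ 484. -225.]
 [ 543. -244.]
 [ 562. -184.]
 [ 503. -165.]]
box ((614.204833984375, -347.7022705078125), (140.90338134765625, 100.32352447509766), 76.45242309570312) [[ 549. -404.]
 [ 646. -428.]
 [ 679. -291.]
 [ 582. -267.]]
```

The wedge is at about (551,-55) mm with yaw −10°, and the short foot is at about (638,-80), a bearing of −16° from the wedge. I'll go behind the wedge, turn the tool face across −16°, and set the fingers nearly shut to get a broad pushing face.

Emit:
{"api": "servo_tool", "payload": {"deltas": [[[15,0.016,0.034,0,-2.15],[15,0.016,0.034,0,-2.15],[15,0.016,0.034,0,-2.15],[15,0.016,0.034,0,-2.15],[15,0.016,0.034,0,-2.15],[15,0.016,0.034,0,-2.15],[15,0.016,0.034,0,-2.15],[15,0.016,0.034,0,-2.15]]]}}

```text
time: 0.9
tool_pos: [0.3253, -0.3195, 0.2448]
tool_rot: [-0.0, 1.0, 0.009, -0.0]
contact_force: [1.5, 0.4, 0.1]
gripper_width: 0.15
grasp_force: 0.0
```

Emit:
{"api": "servo_tool", "payload": {"deltas": [[[15,0.016,0.034,0,-2.15],[15,0.016,0.034,0,-2.15],[15,0.016,0.034,0,-2.15],[15,0.016,0.034,0,-2.15],[15,0.016,0.034,0,-2.15],[15,0.016,0.034,0,-2.15],[15,0.016,0.034,0,-2.15],[15,0.016,0.034,0,-2.15]]]}}

```text
time: 1.7
tool_pos: [0.4532, -0.0475, 0.2449]
tool_rot: [0.0, 0.99, -0.14, -0.0]
contact_force: [0.3, -0.4, 0.2]
gripper_width: 0.151
grasp_force: 0.0
```

Emit:
{"api": "servo_tool", "payload": {"deltas": [[[15,0.011,0.007,-0.02,0],[15,0.011,0.007,-0.04,0],[15,0,0,-0.045,0],[15,0,0,-0.045,0],[15,0,0,-0.04,0],[15,0,0,-0.025,0],[15,0,0,-0.01,0],[15,0,0,0,0]]]}}

```text
time: 2.5
tool_pos: [0.4737, -0.0348, 0.0188]
tool_rot: [-0.0, 0.99, -0.139, -0.002]
contact_force: [-0.1, -0.0, 0.2]
gripper_width: 0.155
grasp_force: 0.0
```

```bash
cat > look.py <<'E'
from h import *
import sys
b=grab_frame('top');q=b['pixels'].astype(int)
c=b['pixels'][105:245,195:395]; cv2.imwrite('pics/%s.png'%sys.argv[1],cv2.resize(c[:,:,::-1],None,fx=4,fy=4,interpolation=cv2.INTER_CUBIC))
s=manip.state();print(s['time'],s['tool_pos'],s['contact_force'])
E
python3 look.py t1
```

```text
2.55 [ 0.47519787 -0.03513364  0.02051427] [0.21762643 0.0682572  0.51782445]
```

View pics/t1.png

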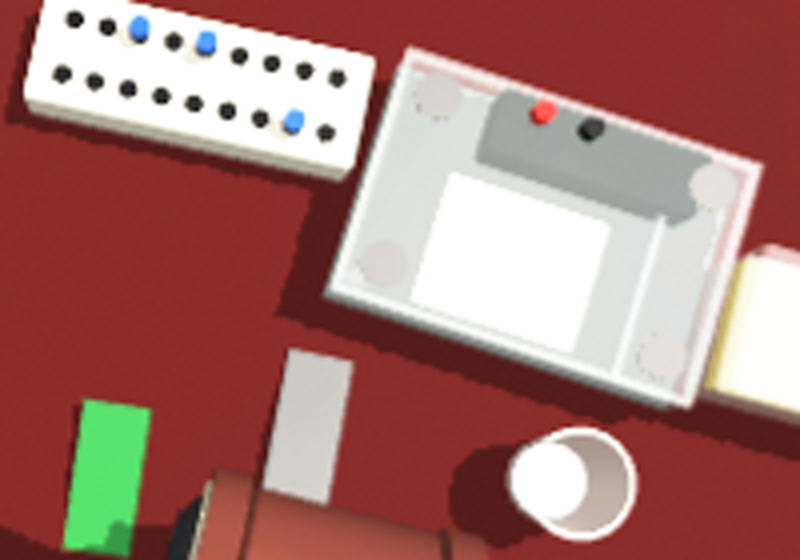

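Emit:
{"api": "servo_tool", "payload": {"deltas": [[[15,0.0042,-0.0011,0,0],[15,0.0042,-0.0011,0,0],[15,0.0042,-0.0011,0,0],[15,0.0042,-0.0011,0,0],[15,0.0042,-0.0011,0,0],[15,0.0042,-0.0011,0,0],[15,0.0042,-0.0011,0,0],[15,0.0042,-0.0011,0,0]]]}}

```text
time: 3.35
tool_pos: [0.5089, -0.044, 0.0202]
tool_rot: [-0.0, 0.99, -0.139, -0.0]
contact_force: [-0.3, 0.6, 0.1]
gripper_width: 0.15
grasp_force: 0.2
```

Emit:
{"api": "servo_tool", "payload": {"deltas": [[[15,0.0042,-0.0011,0,0],[15,0.0042,-0.0011,0,0],[15,0.0042,-0.0011,0,0],[15,0.0042,-0.0011,0,0],[15,0.0042,-0.0011,0,0],[15,0.0042,-0.0011,0,0],[15,0.0042,-0.0011,0,0],[15,0.0042,-0.0011,0,0]]]}}

```text
time: 4.15
tool_pos: [0.5426, -0.0528, 0.0203]
tool_rot: [0.0, 0.99, -0.139, 0.0]
contact_force: [0.3, -0.3, -1.0]
gripper_width: 0.147
grasp_force: 0.1
```

```bash
python3 look.py t2; python3 - <<'E'
from h import *
a=grab_frame('scene');cv2.imwrite('pics/s2.png',cv2.resize(a['pixels'][150:290,90:290,::-1],None,fx=4,fy=4,interpolation=cv2.INTER_CUBIC))
E
python3 -c "
import cv2,numpy as np
cv2.imwrite('pics/c2.png',cv2.resize(np.vstack([cv2.imread('pics/t2.png')[200:500],cv2.imread('pics/s2.png')[50:350]]),(800,600)))"
```

```text
4.2 [ 0.54331019 -0.05300444  0.02054288] [0.06541946 0.16530023 0.57788471]
```

View pics/c2.png

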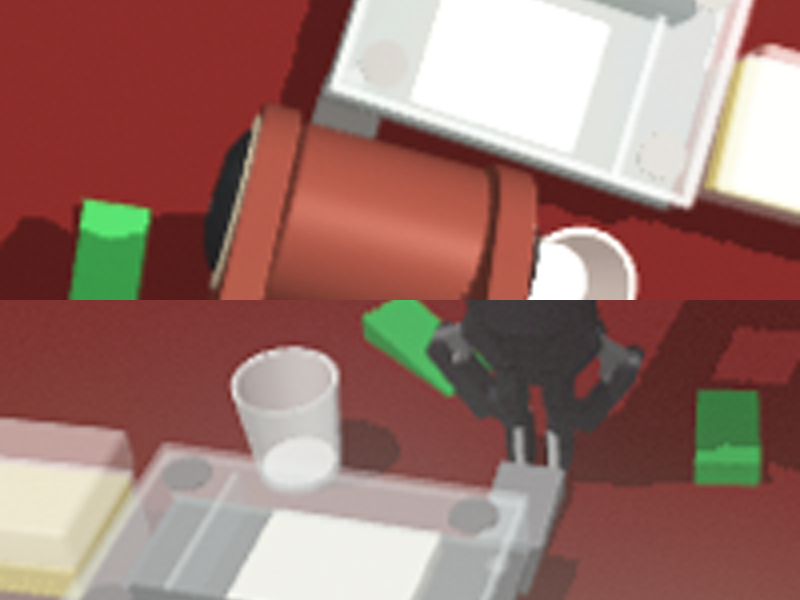

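The wedge is flush with the fingers and its thin end is under the tank's near-left corner. In the top half of the picture its edges are at about (316,122) and (378,135). Next I'll check how far the foot sits from the wedge's centreline.

```bash
python3 - <<'E'
from h import *
import pickle
a,b=pickle.load(open('f0.pkl','rb'))
foot=np.array([638,-80.]);d=np.array([.961,-.276]);n=np.array([.276,.961])
for u,v in[(325,292),(315,328),(379,322),(376,338)]:
    P=onplane(b,195+u/4-.375,105+v/4-.375,.010)[:2]*1e3-foot;print('along',P@d,'left',P@n)
T=np.array([543,-53])-foot;print('tcp',T@d,T@n)
E
```

```text
along -8.626072101571307 left 14.493085136155246
along -31.656287527146805 left 13.763098872366104
along -16.099391678176367 left -22.656461040560906
along -26.071318991250358 left -23.79163755115442
tcp -98.747 -0.27300000000000335
```

Emit:
{"api": "servo_tool", "payload": {"deltas": [[[15,0.0031,-0.0009,0,0],[15,0.0031,-0.0009,0,0],[15,0.0031,-0.0009,0,0],[15,0.0031,-0.0009,0,0],[15,0.0031,-0.0009,0,0],[15,0.0031,-0.0009,0,0],[15,0.0031,-0.0009,0,0],[15,0,0,0,0]]]}}

```text
time: 5.05
tool_pos: [0.5645, -0.0592, 0.0205]
tool_rot: [0.0, 0.99, -0.139, 0.0]
contact_force: [-0.2, 0.5, 0.2]
gripper_width: 0.152
grasp_force: 0.0
```

Emit:
{"api": "servo_tool", "payload": {"deltas": [[[15,0.0005,-0.00014,0,0],[15,0.0005,-0.00014,0,0],[15,0.0005,-0.00014,0,0],[15,0.0005,-0.00014,0,0],[15,0.0005,-0.00014,0,0],[15,0.0005,-0.00014,0,0],[15,0,0,0,0],[15,0,0,0,0]]]}}

```text
time: 5.85
tool_pos: [0.567, -0.0599, 0.0203]
tool_rot: [-0.0, 0.99, -0.139, 0.0]
contact_force: [-0.8, 0.0, -0.7]
gripper_width: 0.147
grasp_force: 0.0
```

Emit:
{"api": "servo_tool", "payload": {"deltas": [[[15,0.0005,-0.00014,0,0],[15,0.0005,-0.00014,0,0],[15,0.0005,-0.00014,0,0],[15,0.0005,-0.00014,0,0],[15,0.0005,-0.00014,0,0],[15,0.0005,-0.00014,0,0],[15,0,0,0,0],[15,0,0,0,0]]]}}

```text
time: 6.65
tool_pos: [0.57, -0.0607, 0.0203]
tool_rot: [0.0, 0.99, -0.139, 0.0]
contact_force: [0.5, -0.3, 0.2]
gripper_width: 0.151
grasp_force: 0.0
```

```bash
python3 -c "
from plant import manip
s=manip.state();print(s['tool_pos'],s['contact_force'],s['ft_torque'])"
```

```text
[ 0.57004751 -0.06071106  0.02033125] [ 0.52515056 -0.28989802  0.22591408] [0.03295356 0.02718251 0.02278974]
```

Emit:
{"api": "servo_tool", "payload": {"deltas": [[[15,0.0005,-0.00014,0,0],[15,0.0005,-0.00014,0,0],[15,0.0005,-0.00014,0,0],[15,0.0005,-0.00014,0,0],[15,0,0,0,0],[15,0,0,0,0],[15,0,0,0,0],[15,0,0,0,0]]]}}

```text
time: 7.45
tool_pos: [0.572, -0.0612, 0.0203]
tool_rot: [-0.0, 0.99, -0.139, 0.0]
contact_force: [0.0, -0.6, 0.3]
gripper_width: 0.151
grasp_force: 0.0
```

Emit:
{"api": "servo_tool", "payload": {"deltas": [[[15,0.0005,-0.00014,0,0],[15,0.0005,-0.00014,0,0],[15,0.0005,-0.00014,0,0],[15,0.0005,-0.00014,0,0],[15,0,0,0,0],[15,0,0,0,0],[15,0,0,0,0],[15,0,0,0,0]]]}}

```text
time: 8.25
tool_pos: [0.574, -0.0618, 0.0203]
tool_rot: [-0.0, 0.99, -0.139, 0.0]
contact_force: [0.1, 0.6, 0.4]
gripper_width: 0.15
grasp_force: 0.0
```

Emit:
{"api": "servo_tool", "payload": {"deltas": [[[15,0.0005,-0.00014,0,0],[15,0.0005,-0.00014,0,0],[15,0.0005,-0.00014,0,0],[15,0.0005,-0.00014,0,0],[15,0,0,0,0],[15,0,0,0,0],[15,0,0,0,0],[15,0,0,0,0]]]}}

```text
time: 9.05
tool_pos: [0.5758, -0.0623, 0.0202]
tool_rot: [-0.0, 0.99, -0.139, -0.0]
contact_force: [-2.9, 1.2, 1.2]
gripper_width: 0.15
grasp_force: 1.3
```

```bash
python3 look.py t3; python3 - <<'E'
from h import *
a=grab_frame('scene');cv2.imwrite('pics/s3.png',cv2.resize(a['pixels'][170:270,95:245,::-1],None,fx=5.33,fy=5.33,interpolation=cv2.INTER_CUBIC)); print(manip.state()['contact_force'])
E
```

```text
9.1 [ 0.57579696 -0.06227894  0.02023192] [-2.67842081  0.63018721  1.42944372]
[-2.21629057  0.76232618  1.99168615]
```

View pics/s3.png

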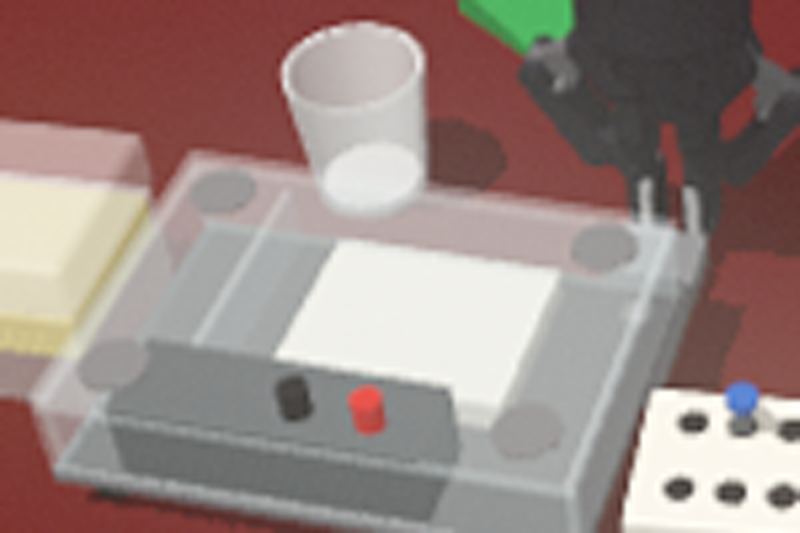

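The fingers now push with about 3 N at the expected touch position, and the tank looks level with the wedge under the corner (lid mark at (603,247), wedge at (690,250)). I'll nudge it a little further for snugness and watch the force.

Emit:
{"api": "servo_tool", "payload": {"deltas": [[[15,0.0003,-0.0001,0,0],[15,0.0003,-0.0001,0,0],[15,0.0003,-0.0001,0,0],[15,0,0,0,0],[15,0,0,0,0],[15,0,0,0,0],[15,0,0,0,0],[15,0,0,0,0]]]}}

```text
time: 9.95
tool_pos: [0.5768, -0.0626, 0.0202]
tool_rot: [-0.0, 0.99, -0.139, -0.0]
contact_force: [-4.7, 2.2, 2.1]
gripper_width: 0.147
grasp_force: 2.3
```

Emit:
{"api": "servo_tool", "payload": {"deltas": [[[15,-0.002,0.0006,0,0],[15,-0.006,0.0017,0,0],[15,-0.015,0.0043,0,0],[15,-0.02,0.0057,0,0],[0,0,0,0.02,0],[0,0,0,0.04,0],[0,0,0,0.04,0],[0,-0.03,0.009,0.03,0]]]}}

```text
time: 10.75
tool_pos: [0.5069, -0.0425, 0.1544]
tool_rot: [0.0, 0.99, -0.14, 0.004]
contact_force: [0.3, 0.4, 1.8]
gripper_width: 0.005
grasp_force: 0.0
```

Emit:
{"api": "servo_tool", "payload": {"deltas": [[[0,-0.04,0.03,0.03,0],[0,-0.03,0.045,0,0],[0,0,0.045,0,0],[0,0,0.045,0,0],[0,0,0,0,0],[0,0,0,0,0],[0,0,0,0,0],[0,0,0,0,0]]]}}

```text
time: 11.55
tool_pos: [0.4421, 0.1148, 0.1759]
tool_rot: [0.0, 0.99, -0.14, 0.0]
contact_force: [-0.8, -0.3, 0.2]
gripper_width: 0.001
grasp_force: 0.0
```

```bash
python3 look.py t4; python3 -c "
from plant import manip
s=manip.state();print(s['tool_pos'],s['contact_force'],s['gripper_width'])"
```

```text
11.6 [0.44209446 0.11483485 0.17594225] [ 0.27990995  0.74421271 -0.04732817]
[0.44209446 0.11483485 0.17594225] [ 0.27990995  0.74421271 -0.04732817] 0.001508712263781176
```

View pics/t4.png

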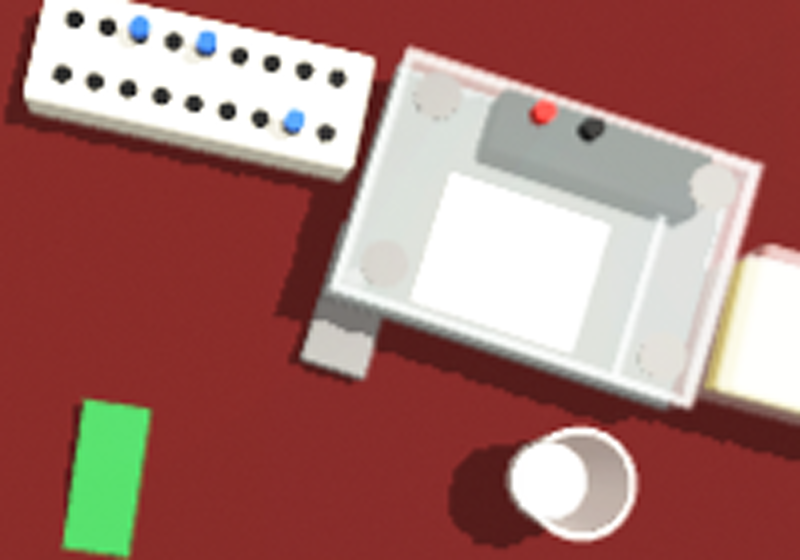

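The wedge is under the corner, its back corners at crop (300,362) and (366,379). The tank looks unmoved, with its near-left corner at about (329,293). A quick check of the tank shift and wedge depth:

```bash
python3 - <<'E'
from h import *
import pickle
a,b=pickle.load(open('f0.pkl','rb'))
g=lambda n:cv2.cvtColor(cv2.imread('pics/'+n),cv2.COLOR_BGR2GRAY).astype(np.float32)
A,B=g('t0c.png'),g('t4.png')
for s in((60,280,380,500),(0,200,0,330),(100,300,480,780)):
    x=A[s[0]:s[1],s[2]:s[3]];y=B[s[0]:s[1],s[2]:s[3]];print(cv2.phaseCorrelate(x,y))
foot=np.array([638,-80.]);d=np.array([.961,-.276]);n=np.array([.276,.961])
Q=[onplane(b,195+u/4-.375,105+v/4-.375,.018)[:2]*1e3 for u,v in((300,362),(366,379))]
for q in Q: print(q,(q-foot)@d,(q-foot)@n)
E
```

```text
((0.008385776292577418, 0.5084375251564097), 0.9436030465585215)
((-0.0037046342314397407, -0.002271935974604844), 0.9983494071960449)
((0.016460281962366707, -0.029495905813234913), 0.9205729041735331)
[589.75019444 -48.5776268 ] -55.0406381512785 16.879954311671394
[580.62337774 -88.88919267] -52.68551681146643 -24.378461896232352
```

Emit:
{"api": "servo_tool", "payload": {"deltas": [[[0,0.029,-0.0294,0,0],[0,0.029,-0.0294,0,0],[0,0.029,-0.0294,0,0],[0,0.029,-0.0294,0,0],[0,0.029,-0.0294,0,0],[0,0.029,-0.0294,0,0],[0,0.028,-0.0294,0,0],[0,0,0,-0.03,0]]]}}

```text
time: 12.4
tool_pos: [0.6495, -0.0959, 0.1511]
tool_rot: [0.001, 0.99, -0.142, 0.006]
contact_force: [0.4, -0.7, 0.4]
gripper_width: 0.004
grasp_force: 0.0
```

Emit:
{"api": "servo_tool", "payload": {"deltas": [[[0,0,0,-0.03,0],[0,0,0,-0.02,0],[0,0,0,-0.01,0],[0,0,0,-0.004,0],[0,0,0,0,0],[0,0,0,0,0],[0,0,0,0,0],[0,0,0,0,0]]]}}

```text
time: 13.2
tool_pos: [0.6445, -0.0899, 0.0833]
tool_rot: [0.0, 0.99, -0.139, 0.001]
contact_force: [0.1, 0.7, 0.0]
gripper_width: 0.003
grasp_force: 0.0
```

Emit:
{"api": "servo_tool", "payload": {"deltas": [[[0,0,0,-0.001,0],[0,0,0,-0.001,0],[0,0,0,-0.001,0],[0,0,0,-0.0005,0],[0,0,0,-0.0005,0],[0,0,0,0,0],[0,0,0,0,0],[0,0,0,0,0]]]}}

```text
time: 14.0
tool_pos: [0.6438, -0.0898, 0.0782]
tool_rot: [-0.0, 0.99, -0.139, -0.0]
contact_force: [-1.6, 0.5, 2.6]
gripper_width: 0.001
grasp_force: 1.0
```

Emit:
{"api": "servo_tool", "payload": {"deltas": [[[0,0,0,-0.0003,0],[0,0,0,-0.0003,0],[0,0,0,-0.0002,0],[0,0,0,0,0],[0,0,0,0,0],[0,0,0,0,0],[0,0,0,0,0],[0,0,0,0,0]]]}}

```text
time: 14.8
tool_pos: [0.6438, -0.0898, 0.0781]
tool_rot: [0.0, 0.99, -0.139, -0.0]
contact_force: [-3.6, 1.4, 6.3]
gripper_width: 0.002
grasp_force: 3.0
```

Emit:
{"api": "servo_tool", "payload": {"deltas": [[[0,-0.0003,0.0001,-0.0003,0],[0,-0.0003,0.0001,-0.0003,0],[0,0,0,-0.0002,0],[0,0,0,0,0],[0,0,0,0,0],[0,0,0,0,0],[0,0,0,0,0],[0,0,0,0,0]]]}}

```text
time: 15.6
tool_pos: [0.6438, -0.0898, 0.078]
tool_rot: [0.0, 0.99, -0.139, 0.001]
contact_force: [-4.2, 0.8, 8.3]
gripper_width: -0.003
grasp_force: 4.0
```

The lid takes 8.3 N over the corner, well past the tipping load, and sinks only about 0.2 mm. I'll lift straight up and move the hand away.

Emit:
{"api": "servo_tool", "payload": {"deltas": [[[0,0,0,0.001,0],[0,0,0,0.003,0],[0,0,0,0.02,0],[0,0,0,0.04,0],[0,0,0,0.04,0],[0,-0.03,0.03,0,0],[0,-0.035,0.035,0,0],[0,-0.035,0.035,0,0]]]}}

```text
time: 16.4
tool_pos: [0.5423, 0.011, 0.1804]
tool_rot: [-0.0, 0.99, -0.14, 0.0]
contact_force: [0.0, 1.3, -0.4]
gripper_width: 0.001
grasp_force: 0.0
```

Emit:
{"api": "servo_tool", "payload": {"deltas": [[[0,-0.035,0.035,0,0],[0,-0.035,0.035,0,0],[0,-0.03,0.03,0,0],[0,0,0.02,0,0],[0,0,0,0,0],[0,0,0,0,0],[0,0,0,0,0],[0,0,0,0,0]]]}}

```text
time: 17.2
tool_pos: [0.4437, 0.1295, 0.1803]
tool_rot: [0.0, 0.99, -0.14, -0.0]
contact_force: [0.8, -1.0, -0.5]
gripper_width: -0.005
grasp_force: 0.0
```

```bash
python3 look.py t5; python3 - <<'E'
from h import *
g=lambda n:cv2.cvtColor(cv2.imread('pics/'+n),cv2.COLOR_BGR2GRAY).astype(np.float32)
for r in('t0c.png','t4.png'):
  A,B=g(r),g('t5.png')
  for s in((60,280,380,500),(100,300,480,780),(300,400,280,400)):
    print(r,cv2.phaseCorrelate(A[s[0]:s[1],s[2]:s[3]].copy(),B[s[0]:s[1],s[2]:s[3]].copy()))
E
```

```text
17.25 [0.44366177 0.12957431 0.18030921] [-0.40025301  0.22031996 -0.09051199]
t0c.png ((0.03425918810159345, 0.5203665541869924), 0.9567089094939055)
t0c.png ((0.010912739145197747, -0.034566974795211536), 0.9113300645192465)
t0c.png ((-0.21037285963668495, 0.0897091974038986), 0.4309102964401245)
t4.png ((0.003965660173101071, 0.4961985628755343), 0.9746442243787977)
t4.png ((-0.001578551360239544, 0.002883749095801136), 0.9350740773836772)
t4.png ((-0.0035000311424440156, -0.002607825678779818), 0.9761104696989059)
```

View pics/t5.png

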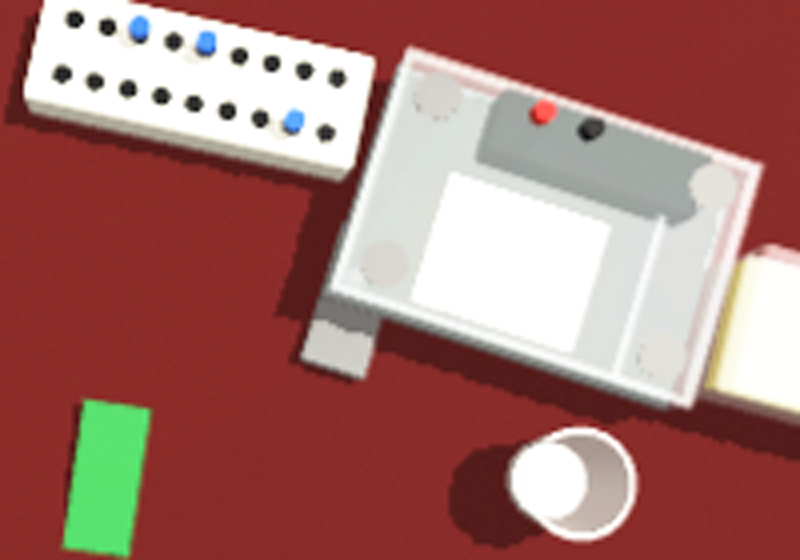

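The wedge is unchanged under the corner (its back at (333,370)), and the tank, rack, beaker and tip box have not moved. The hand is clear, so I'm handing in.

```bash
python3 -c "
from plant import manip
print(manip.job_done())"
```

```text
the job is handed in; nothing more can be done
None
```

I pushed the grey wedge snug under the short foot and pressed the lid over that corner with 8 N; it held with no visible rocking or tank shift, and I handed the job in at about 17 s with the hand clear.

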